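# Set the tube saw's length stop to 150 mm and hold it

## Robot

A 6-joint arm with a two-finger parallel gripper is mounted at the origin on the work surface. World frame = base frame: x ahead of the robot, y to its left, z up, the work surface at z = 0. Lengths are in m, angles in rad, forces in N, time in s.
With the tool pointing down it reaches from about 0.35 to 0.975 m from the base axis. Payload 4.9 kg.
Tool frame: the origin (TCP) lies midway between the tips of the shut fingers; the grasp point (between the pads) lies 19 mm behind it; z points along the fingers, x is the direction in which the jaws open and shut, and the axes are right-handed (so a half turn about z gives the same grasp; the last joint's range is limited). The gripper opens to 85 mm and grips with 20 to 120 N. Pads are 22 mm wide; open, the fingers measure 114 mm over their backs; the gripper's body (76 mm by 85 mm) begins 54 mm behind the grasp point. The pads swing forward as they close: fully open they stand 13 mm farther back than shut.
Start: joints at [1.091, 0.053, 1.613, -0, 1.476, -0.119], TCP at [0.221, 0.585, 0.231] pointing down, gripper open.
Joint ranges: [-3.01, 3.01], [-1.01, 2.22], [0.06, 2.58], [-1.02, 4.17], [0.09, 2.62], [-3.14, 3.14]. Speed limits (rad/s): [2.57, 2.57, 3.14, 3.14, 3.14, 3.14].

## Interface

Orientations are given as a rotation vector (axis times angle).
In Python, from station import ctrl gives the robot as it stands.
- The arm moves only by the tool step_arm, never from a script. Its argument "increments" is text: rows parted by semicolons, each of 6 numbers parted by spaces: the shift along the tool's x, y, z as a fraction of full scale, then the turn, a rotation vector about the tool's x, y, z as a fraction of full scale. In form: x y z rx ry rz; .... A call has 1 to 12 rows; each row shifts and turns the commanded pose from where the row before left it, along the tool's axes as they then stand; what a row does not reach is not made up. Full scale, the value 1, is 0.025 m for a shift and 0.1 rad for a turn. A row lasts 1/12 s, in which the tool goes at most 41.7 mm and 7.16 degrees, less where a joint would pass 70% of its speed; a pose out of reach is approached as far as the arm can. A call with a number of a shift or a turn outside -1 to 1 is refused whole. A call with a gripper value outside its range is refused whole. "fingers" is the opening, from -1 (shut) to 1 (fully open), so that 0 is half open, set as the call begins (left out, the last holds). The fingers move at their own pace and stop on an object; "newtons" is the grip in N (left out, the last holds). Time passes only in rows, so rows that do not move let the fingers close. It gives the time, the measured TCP pose, the force and the opening at its end, in the units of the state.
- ctrl.get_obs(): the state, without advancing time (a new reading comes with each control period).
- ctrl.get_image(name): name is "scene" or "top"; returns a dict with "pixels" (480x640x3 uint8, red, green, blue), "intrinsics" (3x3 intrinsics, pixels), "eye" and "orientation" of the camera in the world. Camera axes: x right, y down, z forward; pixel columns grow to the right and rows downward; lengths in m; the calibration is good to about 2 mm. A picture is of the moment at which its call begins. There is no depth.
- ctrl.finish_job(): hands the job in, once; it reports no verdict.
The state is a dict: "t": time; "q": joint angles; "dq": joint speeds; "effort": joint torques, N m; "tool_pos": TCP position; "tool_rot": TCP orientation; "contact_force": force on the tool from outside, world axes, zero at the start; "wrist_torque": the same for the moment, N m; "opening": finger opening in m.
Only numpy, scipy, OpenCV 4.12 (cv2) and the standard library are available. Lean on these libraries where they do the work, as an engineer would, in place of code of your own. Each camera call takes 0.05 s, during which the arm holds its last target.

## Task

Lift the tube saw's clear hood by its handle and lay it gently back against its open stop, so that you can get at the length stop underneath. Then squeeze in the lock button on the side of the length stop's head, draw the stop arm out until the blade-side face of its flag stands at 150 mm on the saw's rule (the third long mark after the one at the blade), and stay there: finish still gripping the head with the button squeezed in, so that a colleague can tighten the clamp screw. Leave everything else on the bench where it is.

Things in the scene. Friction and masses are not known exactly. Their poses are not given: they have to be found in the camera images.
- saw: grey bench tube saw, fixed; base 240 x 420 mm, table top 80 mm above the bench. Origin under the base's centre, on the bench; x from the robot's side to the rear, y along the tube (operator's left), z up; offsets below are in this frame. Stop arm along y at x = -70 mm; its clamp screw (black knob) at y = 66, top 132 mm high; toggle clamp 175 mm high at the left end (y = 175 mm)
- hood (a joint): angle of the clear hood (rad): 0 shut, as it starts; grows as its front edge swings up and back; 1.80 is fully back on two rubber bumpers, its open stop. 165 mm from hinge to front edge, 250 mm wide, about 0.5 kg, apron and right cheek hang 58 mm down; shut, it covers the stop's head; open, it reaches 325 mm above the bench. Nearly free hinge: let go, it falls shut below 1.5, onto the stop beyond
- hood_handle (a point): middle of the grip bar of the hood's bow handle: a round bar 12 mm thick, 110 mm long, along the saw's y, 45 mm above the hood's top panel and 15 mm behind its front edge; nothing else within 35 mm beside or under the bar. 150 mm in front of the hinge line and 45 mm above it while shut; its frame turns with the hood
- hood_hinge (a point): point on the hood's hinge line (parallel to the saw's y), level with the middle of the handle: 60 mm behind the saw's origin (saw x), 150 mm above the bench. Fixed to the saw; axes as the saw's
- stop_arm (a joint): how far the telescoping stop arm is drawn out of its barrel (m): 0 home, where it starts, to 0.115, growing towards the operator's right (saw -y). The rule reads 60 mm plus this value at the flag, so 150 mm is 0.090. Sprung pins in the barrel lock the arm (notches every 10 mm) until the lock button is pressed; then it slides freely (about 1 N)
- lock_button (a joint): travel of the lock button into the stop's head (m): 0 out (arm locked), 0.005 fully in; the lock lets go from about 0.003; it takes 5 N to start and 9 N to hold fully in
- stop_grip (a point): where to grip the stop's head, midway between the button's cap and the rear face: an aluminium block 30 mm thick (saw x), 64 mm long (y), from 86 to 130 mm above the bench. This point is 108 mm high, in line with the button, 40 mm from the flag's face. Over the button it measures 37 mm, pressed 32 mm; at least 30 mm free on both sides. Moves with the arm
- button_face (a point): centre of the outer face of the round black lock button, 18 mm across, standing 7 mm out of the head's front (-x, operator's side) face; it is pushed towards saw +x
- stop_face (a point): on the blade-side (+y) face of the flag, the 6 mm thick steel plate that reaches from the head over the rule to the tube line (saw x from -55 to +27 mm); it reads the rule
- rule_zero (a point): zero of the rule, on the blade line: a white strip 30 mm wide let into the saw's table beside the arm, with a long dark mark every 50 mm (the first at the blade) and a short one every 10 mm, running towards saw -y
- rule_150 (a point): the rule's 150 mm mark, its third long mark after the one at the blade
- union_nut: brass nut, 26 mm across, 22 mm high, standing on the right end of the saw's table; origin at its underside. Leave alone
- portafilter: steel filter holder, 68 mm across, 48 mm high, black handle towards its -x, left of the saw; origin under its head. Leave alone
- tamper: steel tamper, 58 mm across, 82 mm high, standing; origin at its underside. Leave alone
- milk_jug: steel milk jug, 84 mm across, 100 mm high; origin at its underside. Leave alone
- oil_bottle: white bottle, 56 mm across, 150 mm high; origin at its underside. Leave alone
- offcut_tray: grey tray, 130 x 170 x 35 mm, with tube offcuts, right of the saw; origin at its underside. Leave alone
- cup: white ceramic cup with handle, 72 mm across, 58 mm high; origin at its underside. Leave alone
- group_brush: black brush, 175 mm long, 40 mm high, lying left of the saw's front; origin under its neck, on the bench. Leave alone
- stop_head: the stop's head with flag and lock button, moving with the arm. Origin on the arm's axis in plan, at the flag's blade-side face, at the height of the saw's table (80 mm); axes as the saw's

How it is judged:
By the outcome, as a careful person would: the job done as asked, in the order asked, and still so for the second after the job is handed in, while the arm keeps its last pose, push and grip.
It also fails if it takes over 58 s, if anything falls off the work surface, if the arm or the gripper's body presses on something with over 40 N, if the wrist force passes 120 N, or if a joint passes its speed limit or range.

## Working session

There is one attempt and no reset: what is moved stays moved. The work goes in short steps, Python scripts to look and compute and a tool call to move; the robot and the scene stay as the last step left them, time stands still between calls to the robot, and variables do not carry over. Pictures are saved under pics/ and viewed, and the job is handed in when it is done.

Besides the shell and the picture viewer there is one more tool, called after "Emit:" in YAML: its name, and indented under it one key for each argument. step_arm: Moves the arm, as the interface text tells. Shift numbers are shares of 0.025 m and turn numbers shares of 0.1 rad, none past 1 either way. Its arguments: {"type":"object","properties":{"increments":{"type":"string"},"fingers":{"type":"number"},"newtons":{"type":"number"}},"required":["increments"]}

```bash
ls; mkdir -p pics; python3 - <<'E'
from station import ctrl
import cv2,numpy as np
o=ctrl.get_obs(); print({k:np.round(v,3) for k,v in o.items()})
for n in("scene","top"):
    im=ctrl.get_image(n); cv2.imwrite(f"pics/{n}0.png",im["pixels"][:,:,::-1]); print(n,im["intrinsics"],im["eye"],im["orientation"])
    np.savez(f"{n}_0.npz",**im)
E
```

```text
pics
{'t': np.float64(0.0), 'q': array([ 1.091,  0.053,  1.614, -0.   ,  1.476, -0.119]), 'dq': array([ 0.002, -0.002,  0.001, -0.001,  0.001,  0.001]), 'effort': array([ 1.0000e-03, -3.9369e+01, -3.7017e+01, -0.0000e+00,  7.0000e-03,
       -0.0000e+00]), 'tool_pos': array([0.22 , 0.584, 0.23 ]), 'tool_rot': array([ 2.583,  1.786, -0.003]), 'contact_force': array([ 0.637, -0.831,  0.135]), 'wrist_torque': array([0.036, 0.018, 0.002]), 'opening': np.float64(0.085)}
scene [[577.25263635   0.         317.97507779]
 [  0.         577.25263635 235.40674128]
 [  0.           0.           1.        ]] [1.3110845  0.18754631 1.06957886] [-1.69215348 -2.00351536  0.7104307 ]
top [[485.50135476   0.         326.01553784]
 [  0.         485.50135476 242.59726773]
 [  0.           0.           1.        ]] [0.4149375  0.08253387 1.19504032] [-2.13806918  2.1720362  -0.14962481]
```

View pics/scene0.png

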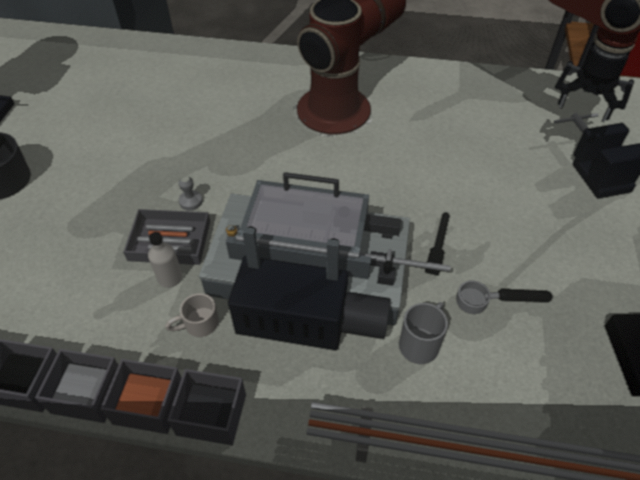

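View pics/top0.png

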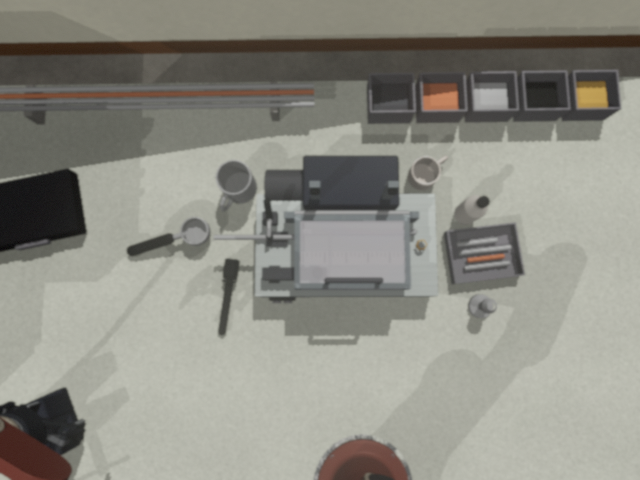

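The scene view shows the hood with its handle at about (312,182). The top view shows the saw spanning (255-437, 195-297), with the handle near (355,283). I'll zoom in on both for precise points.

```bash
cat > h.py <<'E'
import numpy as np,cv2
from scipy.spatial.transform import Rotation as R
def load(n): return dict(np.load(n))
def ray(im,u,v):
    d=R.from_rotvec(im["orientation"]).apply(np.linalg.inv(im["intrinsics"])@[u,v,1.]); return im["eye"],d
def onplane(im,u,v,z):
    e,d=ray(im,u,v); return e+d*(z-e[2])/d[2]
def proj(im,p):
    c=R.from_rotvec(im["orientation"]).inv().apply(np.asarray(p)-im["eye"]); q=im["intrinsics"]@c; return q[:2]/q[2]
def tri(ims,uvs):
    A=np.zeros((3,3));b=np.zeros(3);
    rs=[ray(i,*uv) for i,uv in zip(ims,uvs)]
    for e,d in rs:
        d=d/np.linalg.norm(d);P=np.eye(3)-np.outer(d,d);A+=P;b+=P@e
    x=np.linalg.solve(A,b); return x,[np.linalg.norm(np.cross(x-e,d/np.linalg.norm(d))) for e,d in rs]
def crop(im,x0,y0,x1,y1,s,fn):
    c=cv2.resize(im["pixels"][y0:y1,x0:x1,::-1],None,fx=s,fy=s,interpolation=cv2.INTER_CUBIC); 
    for x in range(x0-x0%20+20,x1,20): cv2.putText(c,str(x),(int((x-x0)*s),8),0,.3,(0,0,255)); cv2.line(c,(int((x-x0)*s),10),(int((x-x0)*s),14),(0,0,255))
    for y in range(y0-y0%20+20,y1,20): cv2.putText(c,str(y),(0,int((y-y0)*s)),0,.3,(0,0,255)); cv2.line(c,(20,int((y-y0)*s)),(24,int((y-y0)*s)),(0,0,255))
    cv2.imwrite(fn,c)
E
python3 - <<'E'
from h import *
t=load("top_0.npz");s=load("scene_0.npz")
crop(t,245,180,445,310,4,"pics/topc.png"); crop(s,195,160,425,310,3.4,"pics/scenec.png")
E
```

```text
(no output)
```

View pics/topc.png

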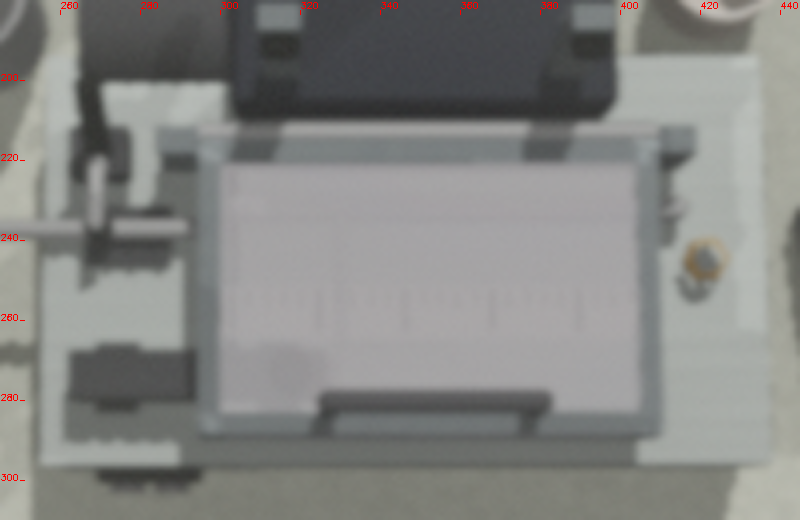

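View pics/scenec.png

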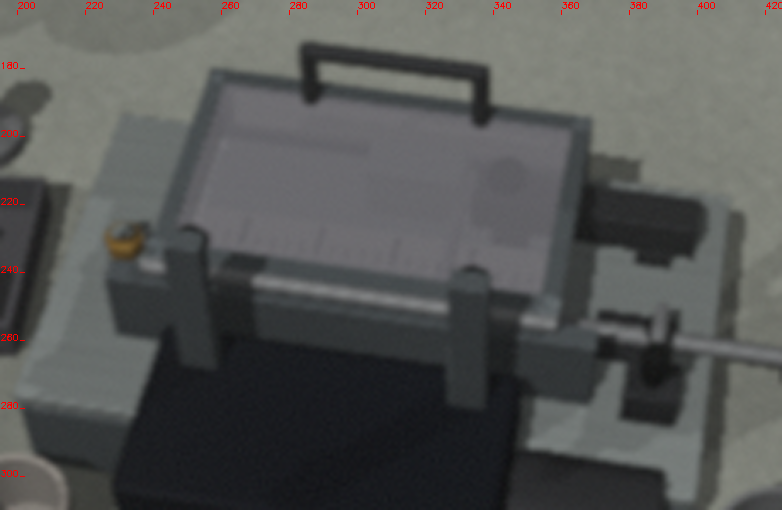

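```bash
python3 - <<'E'
from h import *
t=load("top_0.npz");s=load("scene_0.npz")
for n,p,z in[("FL",(255.5,296),.08),("FR",(437,296),.08),("RR",(434.5,194),.08),("m0",(324,257),.08),("m1",(345.5,257),.08),("m2",(368,257),.08),("m3",(389.8,257),.08),("nut",(421,245),.102),("hl",(324.5,280.5),.195),("hr",(382.5,280.5),.195)]:
    print(n,onplane(t,*p,z).round(4))
for n,p,z in[("RR?",(234,283),.08)]: print(onplane(s,*p,z))
# handle ends: scene left (image) = operator's right
print("handle R",tri([t,s],[(382.5,280.3),(286.5,175.5)]))
print("handle L",tri([t,s],[(324.5,280.3),(336,181.5)]))
E
```

```text
FL [0.4437 0.238  0.08  ]
FR [ 0.4371 -0.1766  0.08  ]
RR [ 0.6755 -0.1818  0.08  ]
m0 [0.5307 0.0803 0.08  ]
m1 [0.5299 0.0307 0.08  ]
m2 [ 0.5291 -0.0213  0.08  ]
m3 [ 0.5283 -0.0716  0.08  ]
nut [ 0.5524 -0.1404  0.102 ]
hl [0.4702 0.0803 0.195 ]
hr [ 0.4683 -0.0391  0.195 ]
[ 0.68375869 -0.10391001  0.08      ]
handle R (array([ 0.46846266, -0.03604806,  0.19053052]), [np.float64(0.0035946446826739887), np.float64(0.003594644682673977)])
handle L (array([0.47103766, 0.07740623, 0.19322391]), [np.float64(0.002857854681992293), np.float64(0.0028578546819923068)])
```

```bash
cat >> h.py <<'E'
psi=-0.017
O=np.array([0.5604,0.0287,0.])
Rs=R.from_rotvec([0,0,psi])
def saw(p): return O+Rs.apply(p)
def toolR(alpha,flip):
    # tool z = (cos a,0,-sin a) in saw frame, tool y = +-saw y
    z=np.array([np.cos(alpha),0,-np.sin(alpha)]); y=np.array([0,flip,0.]); x=np.cross(y,z)
    return Rs*R.from_matrix(np.c_[x,y,z])
E
python3 - <<'E'
from h import *
from station import ctrl
o=ctrl.get_obs(); r=R.from_rotvec(o["tool_rot"]); print(r.as_matrix().round(3))
for f in(1,-1):
  print(f,(r.inv()*toolR(np.pi/2,f)).as_rotvec())
print(saw([-.07,0,.1]),saw([.06,-.0085,.15]))
t=load("top_0.npz"); 
# saw y of handle & rule zero
for p in[(.469,.0206,0),(.5307,.0803,0)]: print(Rs.inv().apply(np.array(p)-O))
E
```

```text
[[ 0.353  0.936 -0.001]
 [ 0.936 -0.353 -0.002]
 [-0.002 -0.    -1.   ]]
1 [-1.93875394e-03  1.05515098e-03 -1.91463681e+00]
-1 [9.60323552e-04 1.76451627e-03 1.22695482e+00]
[0.49041011 0.02988994 0.1       ] [0.62024684 0.01918128 0.15      ]
[-0.0912491  -0.00965255  0.        ]
[-0.03057287  0.05108767  0.        ]
```

```bash
cat >> h.py <<'E'
def plan(wps,p=None,r=None,dec=2):
    """wps: list of (pos, Rot, nrows). prints rows"""
    if p is None:
        from station import ctrl
        o=ctrl.get_obs(); p=o["tool_pos"]; r=R.from_rotvec(o["tool_rot"])
    rows=[]
    for P,Q,n in wps:
        P=np.asarray(P,float)
        for k in range(n):
            f=1/(n-k)
            tp=p+(P-p)*f; dr=(r.inv()*Q).as_rotvec()*f
            sh=np.round(r.inv().apply(tp-p)/.025,dec); tu=np.round(dr/.1,dec)
            if max(abs(sh).max(),abs(tu).max())>1: print("!! over",sh,tu)
            rows.append(np.r_[sh,tu]); p=p+r.apply(sh*.025); r=r*R.from_rotvec(tu*.1)
    for i in range(0,len(rows),12):
        print("; ".join(" ".join("%g"%(v+0) for v in x) for x in rows[i:i+12])); print()
    return p,r
E
python3 - <<'E'
from h import *
plan([((.36,.02,.33),toolR(np.pi/2,-1),24)])
E
```

```text
-0.8 0.55 -0.17 0 0 0.51; -0.77 0.59 -0.16 0 0 0.51; -0.74 0.63 -0.17 0 0 0.51; -0.7 0.66 -0.16 0 0 0.51; -0.67 0.7 -0.17 0 0 0.51; -0.63 0.73 -0.16 0 0 0.51; -0.6 0.76 -0.17 0 0 0.51; -0.56 0.79 -0.16 0 0 0.51; -0.51 0.82 -0.17 0 0 0.51; -0.47 0.85 -0.16 0 0 0.51; -0.43 0.87 -0.17 0 0 0.51; -0.38 0.89 -0.16 0 0 0.51

-0.34 0.91 -0.17 0 0 0.51; -0.29 0.93 -0.16 0 0 0.51; -0.24 0.94 -0.17 0 0 0.51; -0.19 0.95 -0.16 0 0 0.51; -0.15 0.96 -0.17 0 0 0.51; -0.1 0.96 -0.16 0 0 0.51; -0.05 0.97 -0.17 0 0 0.51; 0 0.97 -0.16 0 0 0.52; 0.05 0.97 -0.17 0 0 0.51; 0.1 0.96 -0.16 0.01 0 0.52; 0.15 0.96 -0.17 0 0 0.51; 0.21 0.94 -0.16 0.01 0.01 0.52
```

Emit:
step_arm:
  increments: "-0.8 0.55 -0.17 0 0 0.51; -0.77 0.59 -0.16 0 0 0.51; -0.74 0.63 -0.17 0 0 0.51; -0.7 0.66 -0.16 0 0 0.51; -0.67 0.7 -0.17 0 0 0.51; -0.63 0.73 -0.16 0 0 0.51; -0.6 0.76 -0.17 0 0 0.51; -0.56 0.79 -0.16 0 0 0.51; -0.51 0.82 -0.17 0 0 0.51; -0.47 0.85 -0.16 0 0 0.51; -0.43 0.87 -0.17 0 0 0.51; -0.38 0.89 -0.16 0 0 0.51"
  fingers: -0.2
  newtons: 25

```text
t: 1.1
tool_pos: [0.2901, 0.3015, 0.2805]
tool_rot: [3.003, 0.922, -0.001]
contact_force: [0.5, -0.4, -0.4]
opening: 0.0343
```

```bash
python3 - <<'E'
from station import ctrl
o=ctrl.get_obs(); print(repr(list(o["q"])),o["tool_pos"],o["tool_rot"])
E
```

```text
[np.float64(0.6264427717656045), np.float64(-0.49670127811367737), np.float64(1.997632023553734), np.float64(-6.497294765542248e-05), np.float64(1.641270863403452), np.float64(0.030562373365106685)] [0.29006039 0.30148028 0.2804834 ] [ 3.00293959e+00  9.22137553e-01 -8.72477338e-04]
```

Emit:
step_arm:
  increments: "-0.34 0.91 -0.17 0 0 0.51; -0.29 0.93 -0.16 0 0 0.51; -0.24 0.94 -0.17 0 0 0.51; -0.19 0.95 -0.16 0 0 0.51; -0.15 0.96 -0.17 0 0 0.51; -0.1 0.96 -0.16 0 0 0.51; -0.05 0.97 -0.17 0 0 0.51; 0 0.97 -0.16 0 0 0.52; 0.05 0.97 -0.17 0 0 0.51; 0.1 0.96 -0.16 0 0 0.52; 0.15 0.96 -0.17 0 0 0.51; 0.21 0.94 -0.16 0 0 0.52"

```text
t: 2.1
tool_pos: [0.3601, 0.0192, 0.3302]
tool_rot: [-3.141, 0.031, 0.0]
contact_force: [0.2, -0.1, 0.7]
opening: 0.0343
```

```bash
python3 - <<'E'
from station import ctrl
o=ctrl.get_obs(); print(repr(list(o["q"])),o["tool_pos"],o["tool_rot"],o["opening"],o["t"])
E
```

```text
[np.float64(-0.15395806510563975), np.float64(-0.6657328657074331), np.float64(2.0220470943590687), np.float64(1.6447878678469442e-05), np.float64(1.7854395861505343), np.float64(-0.1342144776805667)] [0.36009452 0.01921102 0.33015318] [-3.14140058e+00  3.10067646e-02  2.46900378e-04] 0.03433319399386772 2.1
```

```bash
cat > fk.py <<'E'
import numpy as np
Q=[(1.0911,.0530,1.6135,.5,0),(.62644,-.49670,1.99763,0,0),(-.15396,-.66573,2.02205,0,0)]
E
python3 - <<'E'
import numpy as np
from scipy.optimize import least_squares
d=[((1.091,.053,1.613),(.2203,.5843,.2304)),((.62644,-.49670,1.99763),(.29006,.30148,.28048)),((-.15396,-.66573,2.02205),(.36009,.01921,.33015))]
A=[];b=[]
for q,p in d:
    lat=np.hypot(p[0],p[1])*np.sin(np.arctan2(p[1],p[0])-q[0]); r=np.hypot(p[0],p[1])*np.cos(np.arctan2(p[1],p[0])-q[0]); print(lat,r)
    s2,c2,s,c=np.sin(q[1]),np.cos(q[1]),np.sin(q[1]+q[2]),np.cos(q[1]+q[2])
    A.append([1,s2,s,c,0]);b.append(r);A.append([0,c2,c,-s,1]);b.append(p[2])
x,res,rk,sv=np.linalg.lstsq(np.array(A),np.array(b),rcond=None);print(x,res,sv)
# a=0 fixed
A2=np.array(A)[:,1:]; x2,res2,*_=np.linalg.lstsq(A2,np.array(b),rcond=None);print(x2,res2)
E
```

```text
0.07428631162976224 0.6200162287428015
0.07418303170945133 0.41173033870045883
0.07420347147075322 0.3528847928456101
[-0.00206649  0.42533919  0.61136275  0.09524745 -0.04131811] [5.83003486e-08] [2.97595692 2.44459356 0.37625321 0.15479763 0.04597722]
[ 0.42387389  0.60899868  0.09188315 -0.04319978] [2.08045555e-07]
```

```bash
python3 - <<'E'
from h import *
plan([((.425,.0202,.259),toolR(np.radians(55),-1),10)])
E
```

```text
0.26 -0.01 0.28 0 0.61 0; 0.24 -0.01 0.3 0 0.61 0; 0.22 -0.01 0.31 0 0.61 0; 0.2 -0.01 0.33 0 0.61 0; 0.18 -0.01 0.34 0 0.61 0; 0.16 -0.01 0.35 0 0.61 0; 0.14 -0.01 0.36 0 0.61 -0.01; 0.12 -0.01 0.37 0 0.61 0; 0.1 -0.01 0.37 0.01 0.62 -0.01; 0.08 0 0.38 0 0.61 0
```

Emit:
step_arm:
  increments: "0.26 -0.01 0.28 0 0.61 0; 0.24 -0.01 0.3 0 0.61 0; 0.22 -0.01 0.31 0 0.61 0; 0.2 -0.01 0.33 0 0.61 0; 0.18 -0.01 0.34 0 0.61 0; 0.16 -0.01 0.35 0 0.61 0; 0.14 -0.01 0.36 0 0.61 0; 0.12 -0.01 0.37 0 0.61 0; 0.1 -0.01 0.37 0 0.62 0; 0.08 0 0.38 0 0.61 0; 0 0 0 0 0 0; 0 0 0 0 0 0"

```text
t: 3.1
tool_pos: [0.4248, 0.0216, 0.2576]
tool_rot: [2.993, -0.026, 0.938]
contact_force: [-0.0, 0.2, 0.3]
opening: 0.0346
```

```bash
python3 - <<'E'
from h import *
from station import ctrl
o=ctrl.get_obs(); print(o["q"].round(4),o["tool_pos"],R.from_rotvec(o["tool_rot"]).as_matrix().round(3),o["opening"],o["t"])
for n in("scene","top"):
    im=ctrl.get_image(n); np.savez(f"{n}_1.npz",**im)
    print(proj(im,o["tool_pos"]))
    crop(im,*((195,80,425,250) if n=="scene" else (245,180,445,330)),3.4,f"pics/{n}1.png")
E
```

```text
[-0.1909 -1.0098  2.3889  0.1079  1.1645 -0.1857] [0.42480352 0.02164349 0.25755928] [[ 0.821 -0.017  0.57 ]
 [-0.014 -1.    -0.01 ]
 [ 0.571 -0.    -0.821]] 0.03459232818713684 3.1
[314.67620404 140.85944385]
[355.48015004 301.90504608]
```

View pics/scene1.png

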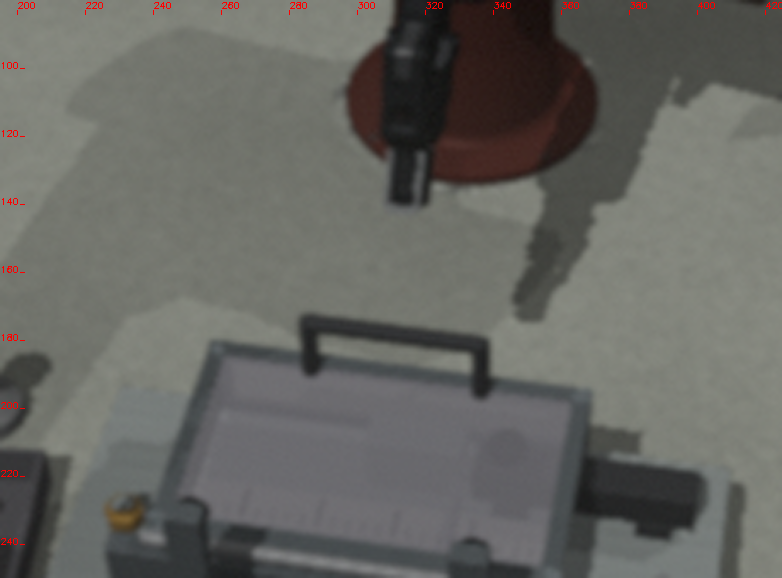

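View pics/top1.png

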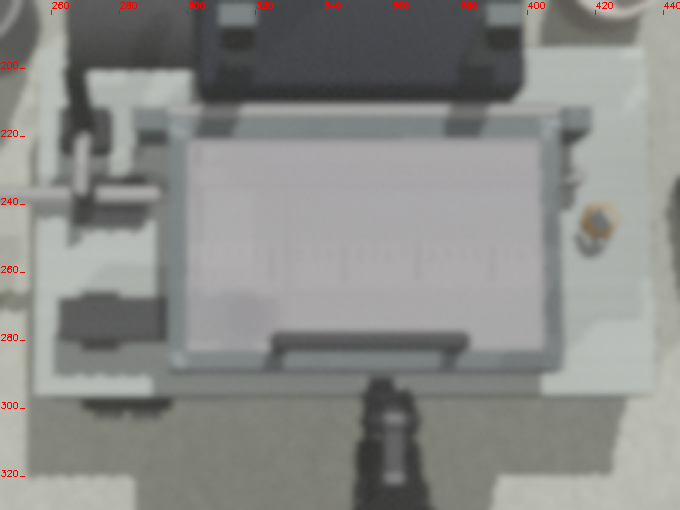

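```bash
python3 - <<'E'
from h import *
plan([((.479,.0203,.180),toolR(np.radians(55),-1),9)])
E
```

```text
-0.01 0 0.43 0 0 0; -0.01 0 0.43 0 0 0; -0.01 0 0.43 0 0 0; -0.01 0 0.43 0 0 0; -0.01 0 0.43 0 0 0; -0.01 0 0.43 0 0 0; -0.01 0 0.43 0 0 0; -0.02 0.01 0.43 0 0 0; -0.01 0 0.43 0 -0.01 0
```

Emit:
step_arm:
  increments: "0 0 0.43 0 0 0; 0 0 0.43 0 0 0; 0 0 0.43 0 0 0; 0 0 0.43 0 0 0; 0 0 0.43 0 0 0; 0 0 0.43 0 0 0; 0 0 0.43 0 0 0; 0 0 0.43 0 0 0; 0 0 0.4 0 0 0; 0 0 0 0 0 0"

```text
t: 4.03
tool_pos: [0.4808, 0.0207, 0.1802]
tool_rot: [2.992, -0.025, 0.94]
contact_force: [-0.1, -0.1, 0.5]
opening: 0.0339
```

```bash
python3 - <<'E'
from h import *
from station import ctrl
o=ctrl.get_obs(); print(o["q"].round(4),o["tool_pos"],R.from_rotvec(o["tool_rot"]).as_matrix().round(3),o["opening"],o["t"])
for n in("scene","top"):
    im=ctrl.get_image(n); np.savez(f"{n}_2.npz",**im)
    print(proj(im,o["tool_pos"]))
    crop(im,*((255,120,375,220) if n=="scene" else (305,240,405,320)),6,f"pics/{n}2.png")
E
```

```text
[-0.16   -0.739   2.389   0.1053  0.8905 -0.1841] [0.48082129 0.02070071 0.18020355] [[ 0.82  -0.017  0.572]
 [-0.014 -1.    -0.009]
 [ 0.572 -0.    -0.82 ]] 0.033901478953300736 4.0333
[310.09054851 185.97847816]
[352.89222275 275.33991988]
```

View pics/scene2.png

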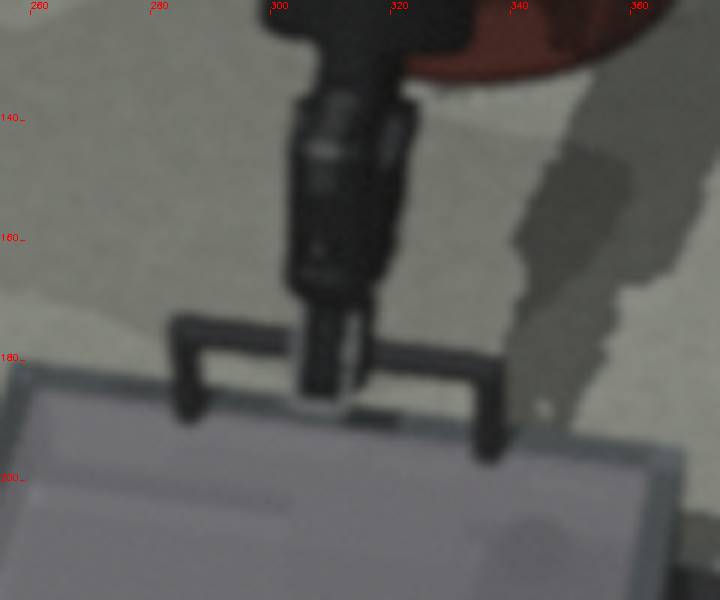

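View pics/top2.png

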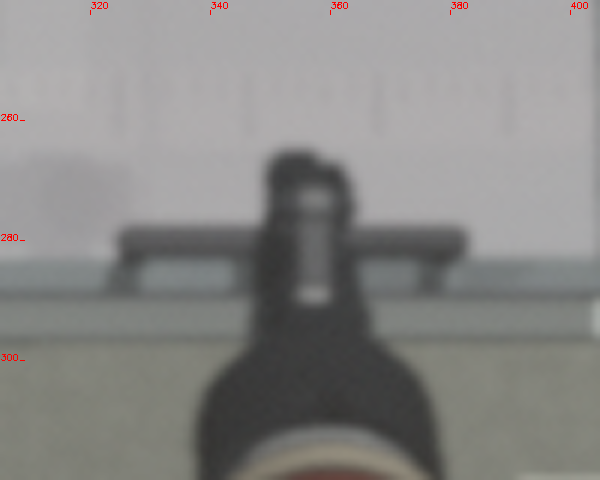

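Emit:
step_arm:
  increments: "0 0 0 0 0 0; 0 0 0 0 0 0; 0 0 0 0 0 0; 0 0 0 0 0 0; 0 0 0 0 0 0"
  fingers: -1
  newtons: 25

```text
t: 4.55
tool_pos: [0.4794, 0.0207, 0.18]
tool_rot: [2.993, -0.025, 0.938]
contact_force: [-6.3, -0.4, 0.2]
opening: 0.0108
```

```bash
cat >> h.py <<'E'
bar0=np.array([.469,.0207,.1947])
def hood(th,al,s=.018):
    c,sn=np.cos(th),np.sin(th); v=np.array([-.15,0,.045]); H=bar0-Rs.apply(v)
    w=np.array([v[0]*c+v[2]*sn,0,-v[0]*sn+v[2]*c])
    q=toolR(al,-1); return H+Rs.apply(w)+q.apply([0,0,s]),q
E
python3 - <<'E'
from h import *
ths=np.r_[np.array([.015,.045,.09,.14]),np.linspace(.2,1.6,26),np.linspace(1.62,1.8,12)]
w=[]
for th in ths:
    P,q=hood(th,np.radians(55+50*th/1.8)); w.append((P,q,1))
r0=R.from_rotvec([2.993,-.025,.939])
p,r=plan(w,np.array([.4808,.0207,.1802]),r0); print(p,len(w))
for t in(0,.9,1.8): print(t,hood(t,0,0)[0])
E
```

```text
0.01 0.01 -0.08 -0.01 -0.04 0; 0.14 0 -0.12 0.01 -0.15 0; 0.22 0 -0.16 0 -0.22 0; 0.24 0 -0.18 0 -0.24 0; 0.3 0 -0.2 0 -0.29 0; 0.28 0 -0.18 0 -0.27 0; 0.28 0 -0.17 0 -0.27 0; 0.3 0 -0.16 0 -0.28 0; 0.29 0 -0.16 0 -0.27 0; 0.3 0 -0.14 0 -0.27 0; 0.31 0 -0.13 0 -0.27 0; 0.3 0 -0.13 0 -0.27 0

0.32 0 -0.12 0 -0.27 0; 0.31 0 -0.1 0 -0.27 0; 0.32 0 -0.1 0 -0.28 0; 0.32 0 -0.08 0 -0.27 0; 0.32 0 -0.08 0 -0.27 0; 0.33 0 -0.07 0 -0.27 0; 0.32 0 -0.06 0 -0.27 0; 0.33 0 -0.04 0 -0.27 0; 0.33 0 -0.04 0 -0.28 0; 0.33 0 -0.03 0 -0.27 0; 0.33 0 -0.01 0 -0.27 0; 0.33 0 -0.01 0 -0.27 0

0.33 0 0 0 -0.27 0; 0.34 0 0.02 0 -0.27 0; 0.33 0 0.02 0 -0.27 0; 0.33 0 0.04 0 -0.28 0; 0.32 0 0.04 0 -0.27 0; 0.33 0 0.05 0 -0.27 0; 0.12 0 0.02 0 -0.1 0; 0.09 0 0.02 0 -0.07 0; 0.1 0 0.02 0 -0.08 0; 0.09 0 0.02 0 -0.08 0; 0.1 0 0.02 0 -0.08 0; 0.09 0 0.02 0 -0.08 0

0.1 0 0.02 0 -0.08 0; 0.09 0 0.03 0 -0.08 0; 0.09 0 0.02 0 -0.08 0; 0.1 0 0.02 0 -0.08 0; 0.09 0 0.03 0 -0.08 0; 0.1 0 0.03 0 -0.08 0

[0.69229388 0.01691034 0.2680248 ] 42
0 [0.469  0.0207 0.1947]
0.9 [0.56099492 0.01913594 0.29517149]
1.8 [0.69687053 0.01682583 0.28555305]
```

Emit:
step_arm:
  increments: "0.01 0.01 -0.08 0 -0.04 0; 0.14 0 -0.12 0 -0.15 0; 0.22 0 -0.16 0 -0.22 0; 0.24 0 -0.18 0 -0.24 0; 0.3 0 -0.2 0 -0.29 0; 0.28 0 -0.18 0 -0.27 0; 0.28 0 -0.17 0 -0.27 0; 0.3 0 -0.16 0 -0.28 0; 0.29 0 -0.16 0 -0.27 0; 0.3 0 -0.14 0 -0.27 0; 0.31 0 -0.13 0 -0.27 0; 0.3 0 -0.13 0 -0.27 0"

```text
t: 5.55
tool_pos: [0.5236, 0.02, 0.2541]
tool_rot: [3.099, -0.026, 0.502]
contact_force: [-3.4, 0.8, -2.8]
opening: 0.011
```

Emit:
step_arm:
  increments: "0.32 0 -0.12 0 -0.27 0; 0.31 0 -0.1 0 -0.27 0; 0.32 0 -0.1 0 -0.28 0; 0.32 0 -0.08 0 -0.27 0; 0.32 0 -0.08 0 -0.27 0; 0.33 0 -0.07 0 -0.27 0; 0.32 0 -0.06 0 -0.27 0; 0.33 0 -0.04 0 -0.27 0; 0.33 0 -0.04 0 -0.28 0; 0.33 0 -0.03 0 -0.27 0; 0.33 0 -0.01 0 -0.27 0; 0.33 0 -0.01 0 -0.27 0"

```text
t: 6.55
tool_pos: [0.6161, 0.0187, 0.2913]
tool_rot: [-3.141, 0.026, -0.001]
contact_force: [-1.9, 1.8, 2.9]
opening: 0.0112
```

```bash
python3 - <<'E'
from h import *
from station import ctrl
o=ctrl.get_obs(); print(o["q"].round(4),o["tool_pos"],o["opening"],o["t"])
print(hood(.2+.056*19,np.radians(55+50*1.264/1.8))[0])
for n in("scene","top"):
    im=ctrl.get_image(n); np.savez(f"{n}_3.npz",**im)
    crop(im,*((195,80,425,250) if n=="scene" else (245,140,445,310)),3.4,f"pics/{n}3.png")
E
```

```text
[-9.0800e-02  3.8000e-03  1.5636e+00  1.0000e-03  1.5739e+00 -7.4200e-02] [0.6161471  0.01866743 0.29127122] 0.011167075140320837 6.55
[0.61654162 0.01819155 0.28828621]
```

View pics/scene3.png

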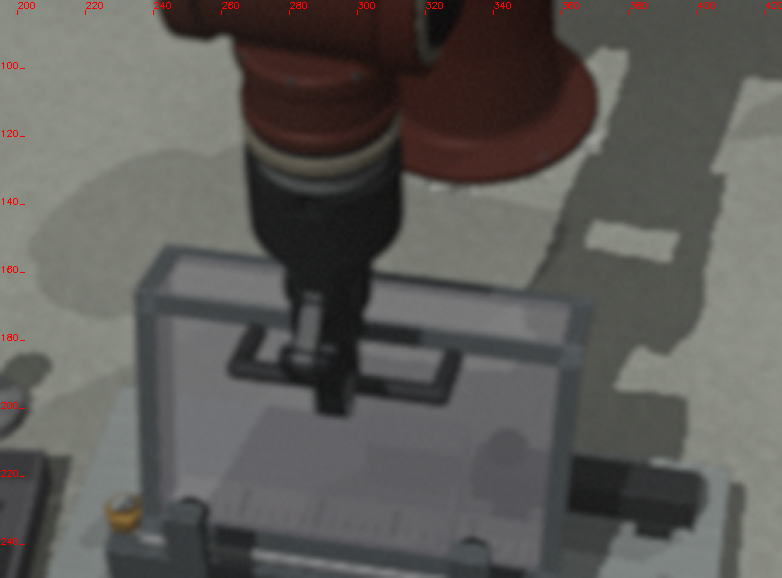

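View pics/top3.png

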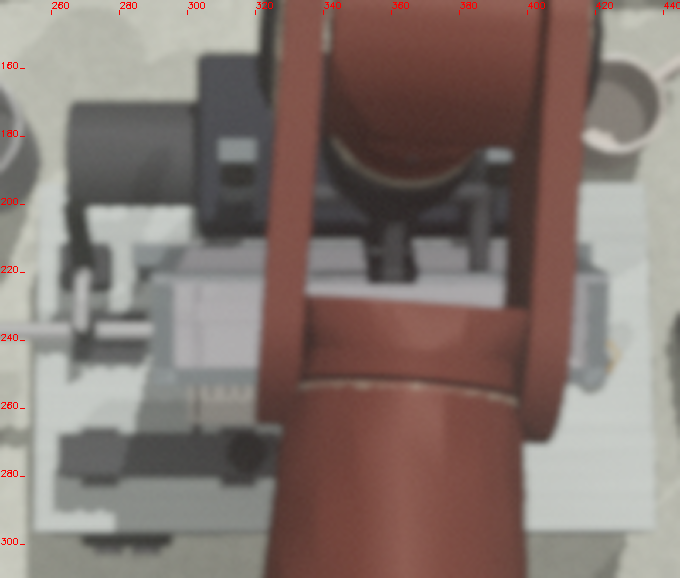

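Emit:
step_arm:
  increments: "0.33 0 0 0 -0.27 0; 0.34 0 0.02 0 -0.27 0; 0.33 0 0.02 0 -0.27 0; 0.33 0 0.04 0 -0.28 0; 0.32 0 0.04 0 -0.27 0; 0.33 0 0.05 0 -0.27 0; 0.12 0 0.02 0 -0.1 0; 0.09 0 0.02 0 -0.07 0; 0.1 0 0.02 0 -0.08 0; 0.09 0 0.02 0 -0.08 0; 0.1 0 0.02 0 -0.08 0; 0.09 0 0.02 0 -0.08 0"

```text
t: 7.65
tool_pos: [0.6791, 0.0176, 0.2768]
tool_rot: [-3.121, 0.026, 0.329]
contact_force: [1.1, 5.8, 4.6]
opening: 0.0112
```

Emit:
step_arm:
  increments: "0.1 0 0.02 0 -0.08 0; 0.09 0 0.03 0 -0.08 0; 0.09 0 0.02 0 -0.08 0; 0.1 0 0.02 0 -0.08 0; 0.09 0 0.03 0 -0.08 0; 0.1 0 0.03 0 -0.08 0; 0 0 0 0 0 0; 0 0 0 0 0 0"

```text
t: 8.32
tool_pos: [0.6924, 0.0174, 0.2695]
tool_rot: [-3.112, 0.025, 0.403]
contact_force: [2.6, 5.6, 4.4]
opening: 0.0105
```

```bash
python3 - <<'E'
from h import *
from station import ctrl
o=ctrl.get_obs(); print(o["q"].round(4),o["tool_pos"],o["opening"],o["t"])
z=R.from_rotvec(o["tool_rot"]).apply([0,0,1]); b=o["tool_pos"]-.018*z; H=bar0-Rs.apply([-.15,0,.045]); v=Rs.inv().apply(b-H)
print(b,v,np.hypot(v[0],v[2]), np.arctan2(v[2],-v[0])-np.arctan2(.045,.15))
for n in("scene","top"):
    im=ctrl.get_image(n); np.savez(f"{n}_4.npz",**im)
    crop(im,*((195,80,425,250) if n=="scene" else (245,140,445,310)),3.4,f"pics/{n}4.png")
E
```

```text
[-0.0764  0.3607  1.2126 -0.0147  1.8257 -0.0619] [0.69235942 0.01743726 0.26950721] 0.010513296952210987 8.3167
[0.69694671 0.01734367 0.28691261] [0.07797083 0.00051906 0.13721261] 0.15781873042762964 1.7960849149041338
```

View pics/scene4.png

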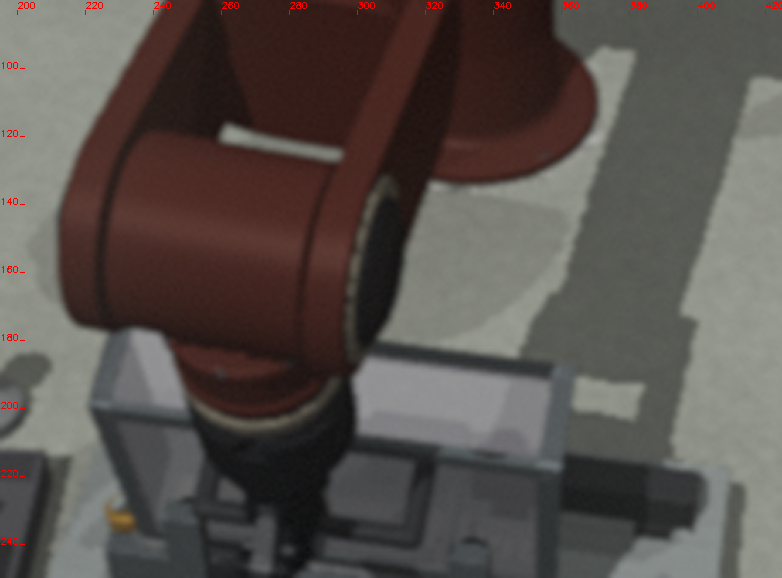

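Emit:
step_arm:
  increments: "0.06 0 0.01 0 0 0; 0.06 0 0.01 0 0 0; 0 0 0 0 0 0"

```text
t: 8.67
tool_pos: [0.6924, 0.0174, 0.2695]
tool_rot: [-3.111, 0.026, 0.416]
contact_force: [-10.0, 6.2, 9.8]
opening: 0.0114
```

Emit:
step_arm:
  increments: "0 0 0 0 0 0; 0 0 0 0 0 0; 0 0 0 0 0 0; 0 0 0 0 0 0"
  fingers: -0.35

```text
t: 9.0
tool_pos: [0.6944, 0.0161, 0.2667]
tool_rot: [-3.113, 0.028, 0.408]
contact_force: [-0.7, 0.2, -0.7]
opening: 0.0276
```

Emit:
step_arm:
  increments: "0 0 -0.2 0 0 0; 0 0 -0.4 0 0 0; 0 0 -0.7 0 0 0; 0 0 -0.9 0 0 0; 0 0 -0.9 0 0 0; 0 0 -0.7 0 0 0; 0 0 -0.4 0 0 0"

```text
t: 9.58
tool_pos: [0.7226, 0.0161, 0.3734]
tool_rot: [-3.115, 0.027, 0.398]
contact_force: [0.6, -0.2, 0.6]
opening: 0.0281
```

```bash
python3 - <<'E'
from h import *
from station import ctrl
o=ctrl.get_obs(); print(o["q"].round(4),o["tool_pos"],o["opening"],o["t"])
for n in("scene","top"):
    im=ctrl.get_image(n); np.savez(f"{n}_5.npz",**im)
    crop(im,*((195,80,425,250) if n=="scene" else (245,140,445,310)),3.4,f"pics/{n}5.png")
plan([((.60,.02,.42),toolR(np.radians(92),-1),6),((.45,.02,.42),toolR(np.radians(90),-1),7)])
E
```

```text
[-0.0747  0.416   0.9733 -0.0165  2.0058 -0.0625] [0.72259029 0.01609889 0.3734124 ] 0.02807389707832075 9.5833
-0.87 -0.01 -0.1 0 0.37 0; -0.87 -0.01 -0.13 0 0.36 0; -0.86 -0.01 -0.16 0 0.37 0; -0.85 -0.01 -0.2 0 0.36 0; -0.85 -0.01 -0.23 0 0.37 0; -0.84 -0.02 -0.26 0 0.36 0; -0.86 0.01 0.03 0 0.05 0; -0.86 0.02 0.03 0 0.05 0; -0.85 0.01 0.02 0 0.05 0; -0.86 0.02 0.02 0 0.05 0; -0.85 0.01 0.01 0 0.05 0; -0.86 0.02 0.01 0 0.05 0

-0.85 0.01 0 0 0.05 0
```

View pics/scene5.png

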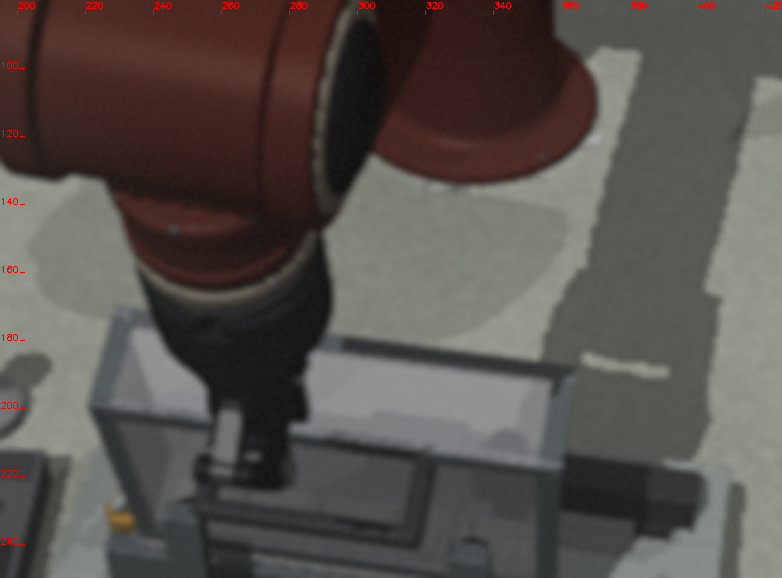

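View pics/top5.png

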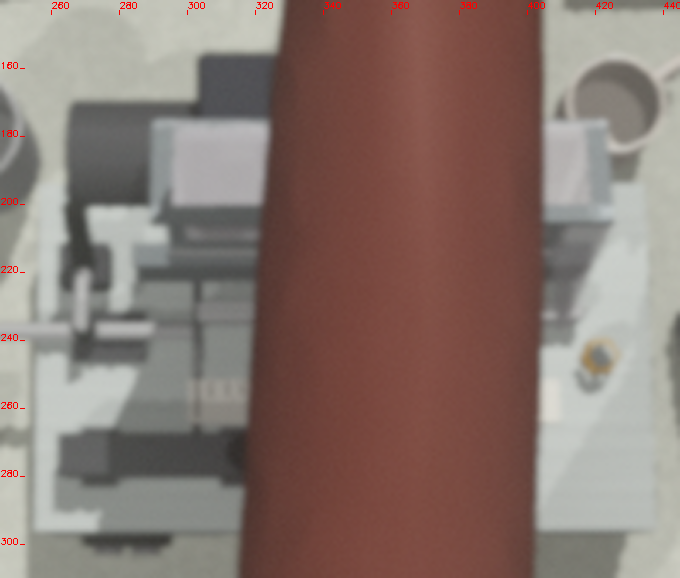

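Emit:
step_arm:
  increments: "-0.87 0 -0.1 0 0.37 0; -0.87 0 -0.13 0 0.36 0; -0.86 0 -0.16 0 0.37 0; -0.85 0 -0.2 0 0.36 0; -0.85 0 -0.23 0 0.37 0; -0.84 0 -0.26 0 0.36 0; -0.86 0 0.03 0 0.05 0; -0.86 -0.3 0.03 0 0.05 0; -0.85 -0.6 0.02 0 0.05 0; -0.86 -0.9 0.02 0 0.05 0; -0.85 -0.9 0.01 0 0.05 0; -0.86 -0.9 0.01 0 0.05 0"
  fingers: 0.3

```text
t: 10.68
tool_pos: [0.4706, 0.1111, 0.4164]
tool_rot: [3.141, -0.028, -0.019]
contact_force: [1.0, 1.6, 0.9]
opening: 0.055
```

Emit:
step_arm:
  increments: "0 -0.9 0 0 0.05 0; 0 -0.9 0 0 0 0; 0 -0.9 0 0 0 0; 0 -0.9 0 0 0 0; 0 -0.9 0 0 0 0; 0 -0.9 0 0 0 0; 0 -0.9 0 0 0 0; 0 0 0 0 0 0"

```text
t: 11.35
tool_pos: [0.4739, 0.2707, 0.4158]
tool_rot: [3.141, -0.021, -0.013]
contact_force: [0.3, -0.6, -0.7]
opening: 0.0556
```

```bash
python3 - <<'E'
from h import *
from station import ctrl
o=ctrl.get_obs(); print(o["q"].round(4),o["tool_pos"],o["opening"],o["t"])
for n in("scene","top"):
    im=ctrl.get_image(n); np.savez(f"{n}_6.npz",**im)
    crop(im,*((195,150,395,300) if n=="scene" else (285,170,445,305)),4,f"pics/{n}6.png")
E
```

```text
[ 0.3809 -0.1731  1.5279  0.0033  1.7947  0.395 ] [0.4738973  0.27069534 0.41578355] 0.05562934125260165 11.35
```

View pics/scene6.png

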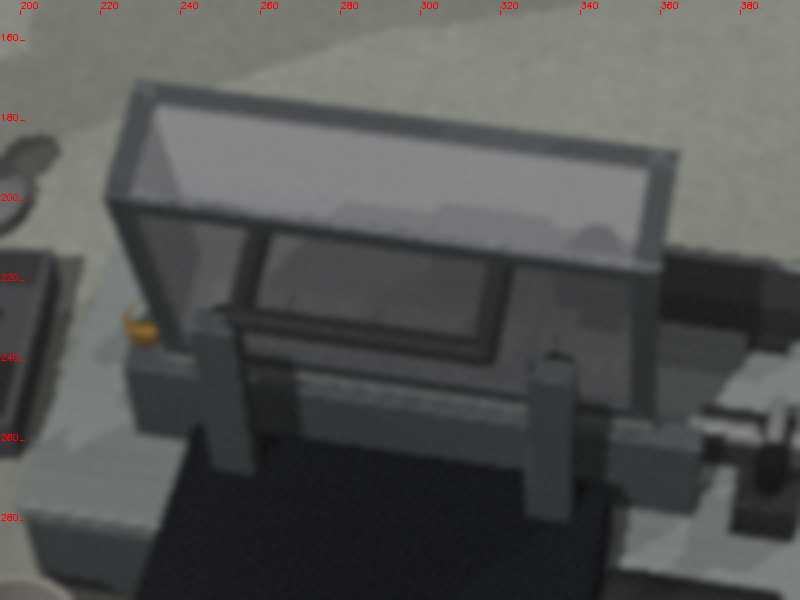

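View pics/top6.png

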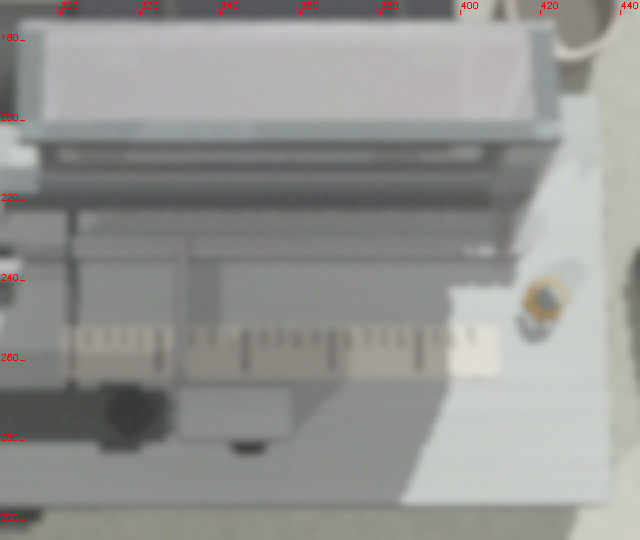

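```bash
python3 - <<'E'
from h import *
t=load("top_6.npz")
crop(t,320,255,370,300,14,"pics/head6.png")
for n,p,z in[("btn",(344.8,292.5),.108),("headLF",(328.5,289.5),.13),("headRF",(356,290),.13),("headLR",(329,267),.13),("headRR",(357,267.5),.13),("z0",(302,257),.08),("m50",(324.3,257),.08),("m100",(345.7,257),.08),("m150",(367.5,257),.08),("m200",(389.8,257),.08)]:
    P=onplane(t,*p,z);print(n,P.round(4),Rs.inv().apply(P-O).round(4))
E
```

```text
btn [0.4476 0.0352 0.108 ] [-0.1129  0.0046  0.108 ]
headLF [0.454  0.0717 0.13  ] [-0.1071  0.0412  0.13  ]
headRF [0.4519 0.0116 0.13  ] [-0.1081 -0.0189  0.13  ]
headLR [0.5032 0.0697 0.13  ] [-0.0579  0.0401  0.13  ]
headRR [0.5012 0.0082 0.13  ] [-0.0589 -0.0215  0.13  ]
z0 [0.5315 0.1311 0.08  ] [-0.0307  0.1018  0.08  ]
m50 [0.5307 0.0796 0.08  ] [-0.0306  0.0504  0.08  ]
m100 [0.5299 0.0302 0.08  ] [-0.0305  0.001   0.08  ]
m150 [ 0.5291 -0.0201  0.08  ] [-0.0304 -0.0494  0.08  ]
m200 [ 0.5283 -0.0716  0.08  ] [-0.0304 -0.1009  0.08  ]
```

View pics/head6.png

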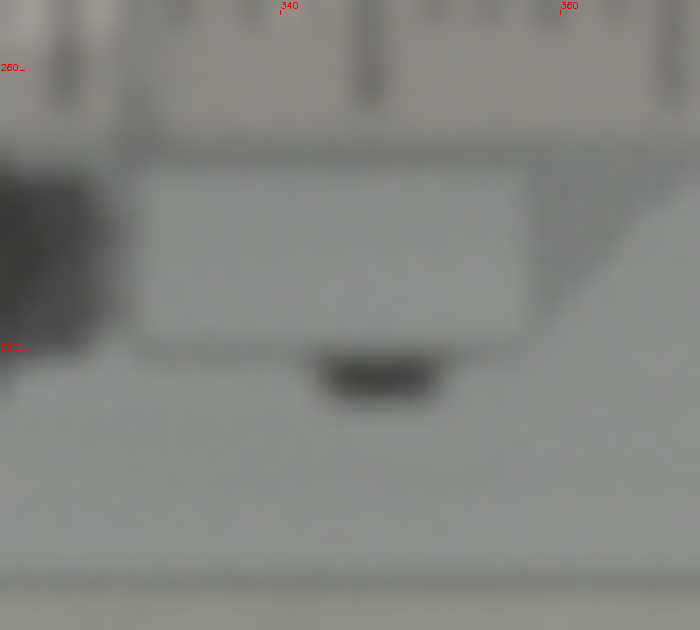

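```bash
python3 - <<'E'
from h import *
t=load("top_6.npz")
for n,p,z in[("btn",(346.9,283.3),.110),("headLF",(329.5,279.8),.13),("headRF",(357.5,279.8),.13),("headLR",(329.5,266.8),.13),("headRR",(357.5,266.8),.13),("z0",(302,261.5),.08),("m50",(324.6,261.5),.08),("m100",(346.3,261.5),.08),("m150",(367.8,261.5),.08),]:
    P=onplane(t,*p,z);print(n,P.round(4),Rs.inv().apply(P-O).round(4))
crop(t,290,240,400,270,7,"pics/rule6.png")
g=t["pixels"][258:263,290:410].mean((0,2)); print(g.round(0).astype(int))
E
```

```text
btn [0.4678 0.0302 0.11  ] [-9.26e-02 -1.00e-04  1.10e-01]
headLF [0.4751 0.0691 0.13  ] [-0.086  0.039  0.13 ]
headRF [0.4742 0.0078 0.13  ] [-0.0859 -0.0224  0.13  ]
headLR [0.5037 0.0686 0.13  ] [-0.0574  0.039   0.13  ]
headRR [0.5027 0.0071 0.13  ] [-0.0573 -0.0226  0.13  ]
z0 [0.5211 0.1312 0.08  ] [-0.0411  0.1018  0.08  ]
m50 [0.5202 0.0791 0.08  ] [-0.041   0.0497  0.08  ]
m100 [0.5195 0.029  0.08  ] [-0.0409 -0.0003  0.08  ]
m150 [ 0.5187 -0.0205  0.08  ] [-0.0409 -0.0499  0.08  ]
[124 124 124 124 123 123 122 123 123 126 130 130 121 120 130 136 138 137
 138 137 137 137 137 137 137 137 137 137 136 136 136 137 134 125 114 119
 130 132 127 123 125 129 132 133 135 135 135 135 135 135 135 135 135 135
 131 120 114 122 132 135 136 135 135 136 136 135 136 136 136 135 136 136
 136 136 136 136 131 121 121 131 136 140 148 155 157 158 158 158 158 158
 158 158 158 158 158 158 157 155 145 134 139 151 158 159 158 160 172 195
 212 218 219 219 219 220 220 219 219 219 218 214]
```

View pics/rule6.png

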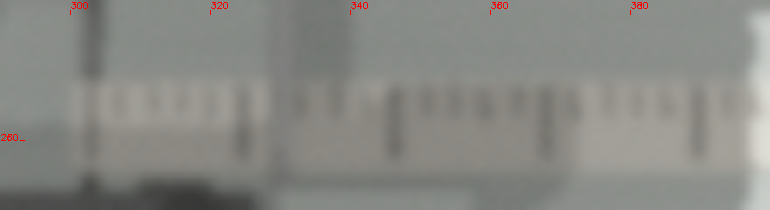

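```bash
python3 - <<'E'
from h import *
q=toolR(np.pi/2,-1)
plan([((.487,.03,.27),q,12),((.487,.0300,.15),q,7),((.487,.0300,.105),q,5)])
E
```

```text
0.06 0.79 0.49 0 0.01 0; 0.06 0.79 0.49 0 0.01 0; 0.06 0.79 0.49 0 0.01 0; 0.06 0.79 0.49 0 0 0; 0.06 0.79 0.49 0 0.01 0; 0.05 0.79 0.49 0 0 0; 0.06 0.8 0.49 0 0.01 0; 0.05 0.79 0.49 0 0 0; 0.06 0.8 0.49 0 0.01 0; 0.05 0.79 0.49 0 0 0; 0.05 0.8 0.49 0.01 0.01 0.01; 0.06 0.79 0.48 0 0 0

0 0 0.69 0 0 0; 0 0 0.68 0 0 0; 0 0 0.69 0 0 0; 0 0 0.68 0 0 0; 0 0 0.69 0 0 0; 0 0 0.68 0 0 0; 0 0 0.69 0 0 0; 0 0 0.36 0 0 0; 0 0 0.36 0 0 0; 0 0 0.36 0 0 0; 0 0 0.36 0 0 0; 0 0 0.36 0 0 0
```

Emit:
step_arm:
  increments: "0.06 0.79 0.49 0 0.01 0; 0.06 0.79 0.49 0 0.01 0; 0.06 0.79 0.49 0 0.01 0; 0.06 0.79 0.49 0 0 0; 0.06 0.79 0.49 0 0.01 0; 0.05 0.79 0.49 0 0 0; 0.06 0.8 0.49 0 0.01 0; 0.05 0.79 0.49 0 0 0; 0.06 0.8 0.49 0 0.01 0; 0.05 0.79 0.49 0 0 0; 0.05 0.8 0.49 0 0.01 0; 0.06 0.79 0.48 0 0 0"

```text
t: 12.45
tool_pos: [0.4867, 0.028, 0.2702]
tool_rot: [3.141, -0.029, 0.002]
contact_force: [1.1, 0.9, 0.0]
opening: 0.0557
```

Emit:
step_arm:
  increments: "0 0 0.69 0 0 0; 0 0 0.68 0 0 0; 0 0 0.69 0 0 0; 0 0 0.4 0 0 0; 0 0 0 0 0 0; 0 0 0 0 0 0"

```text
t: 12.95
tool_pos: [0.4872, 0.0296, 0.2094]
tool_rot: [3.141, -0.028, 0.001]
contact_force: [-0.1, -0.4, 0.9]
opening: 0.055
```

```bash
python3 - <<'E'
from h import *
from station import ctrl
o=ctrl.get_obs(); print(o["q"].round(4),o["tool_pos"],R.from_rotvec(o["tool_rot"]).as_matrix().round(3),o["opening"],o["t"])
for n in("scene","top"):
    im=ctrl.get_image(n); np.savez(f"{n}_7.npz",**im)
    crop(im,*((235,130,395,250) if n=="scene" else (285,170,445,305)),5 if n=="scene" else 4,f"pics/{n}7.png")
q=toolR(np.pi/2,-1)
plan([((.4875,.0300,.12),q,5),((.4875,.0300,.089),q,5)])
E
```

```text
[-9.2000e-02 -2.7080e-01  1.9481e+00 -1.0000e-04  1.4636e+00 -7.4200e-02] [0.48715602 0.02956216 0.2093602 ] [[ 1.    -0.018  0.001]
 [-0.018 -1.    -0.   ]
 [ 0.001  0.    -1.   ]] 0.055001406013322124 12.95
-0.01 0 0.73 0 -0.01 0; -0.01 0 0.73 0 -0.01 0; -0.01 0 0.73 0 -0.01 0; 0 0 0.73 0 0 0; -0.01 -0.01 0.72 0 -0.01 0; 0 0 0.25 0 0 0; 0 0 0.25 0 0 0; 0 0 0.25 0 0 0; 0 0 0.25 0 0 0; 0.01 0 0.24 0 0 0
```

View pics/scene7.png

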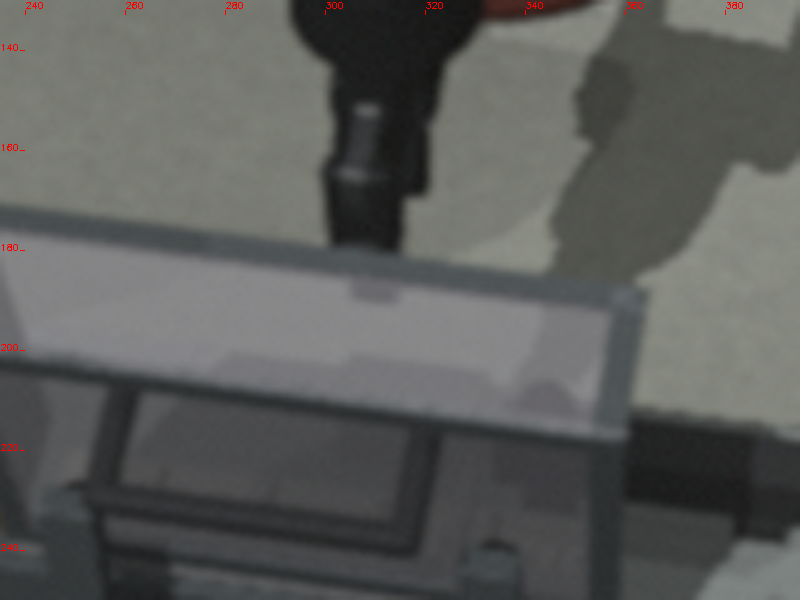

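View pics/top7.png

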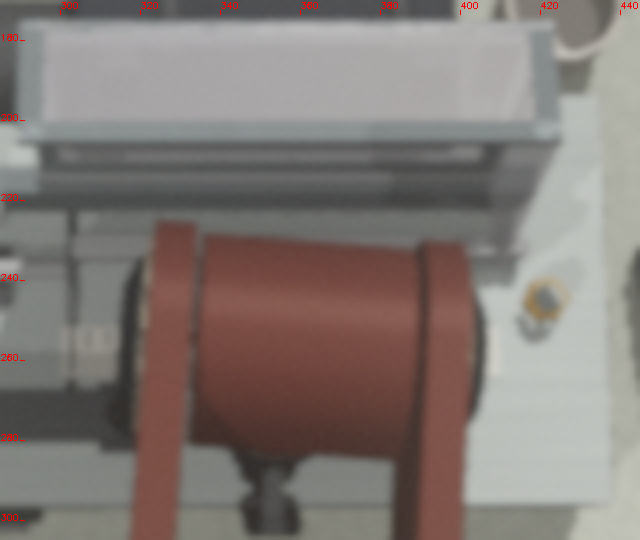

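```bash
python3 - <<'E'
from h import *
t=load("top_7.npz")
for z in(.35,.4,.45,.5): print(z,[onplane(t,u,v,z).round(3) for u,v in((367,229),(331,226),(398,231))])
for r in(203,206): print("lip",onplane(t,367,r,.324))
# Lt from tilted pose (t=4.03): q=-.16,-.739,2.389,.1053,.8905
q2,q3=-.739,2.389; L1,A,B=.4253,.6114,.0952
s,c=np.sin(q2+q3),np.cos(q2+q3); r=-.002+L1*np.sin(q2)+A*s+B*c; zz=L1*np.cos(q2)+A*c-B*s-.0413
print(r,zz,"vs TCP .4808 .1802; P=",q2+q3+.8905)
E
```

```text
0.35 [array([0.551, 0.004, 0.35 ]), array([0.557, 0.068, 0.35 ]), array([ 0.547, -0.05 ,  0.35 ])]
0.4 [array([0.543, 0.009, 0.4  ]), array([0.549, 0.069, 0.4  ]), array([ 0.539, -0.042,  0.4  ])]
0.45 [array([0.535, 0.014, 0.45 ]), array([0.541, 0.069, 0.45 ]), array([ 0.531, -0.035,  0.45 ])]
0.5 [array([0.527, 0.018, 0.5  ]), array([0.532, 0.07 , 0.5  ]), array([ 0.523, -0.027,  0.5  ])]
lip [6.03475029e-01 5.29452771e-04 3.24000000e-01]
lip [0.59787866 0.0006821  0.324     ]
0.31349053497986995 0.12978123346813736 vs TCP .4808 .1802; P= 2.5404999999999998
```

Emit:
step_arm:
  increments: "0 0 0.73 0 -0.01 0; 0 0 0.73 0 0 0; 0 0 0.73 0 0 0; 0 0 0.73 0 0 0; 0 0 0.72 0 0 0; 0 0 0.25 0 0 0; 0 0 0.25 0 0 0; 0 0 0.25 0 0 0; 0 0 0.25 0 0 0; 0 0 0.24 0 0 0; 0 0 0 0 0 0; 0 0 0 0 0 0"

```text
t: 14.05
tool_pos: [0.4878, 0.03, 0.0877]
tool_rot: [3.141, -0.027, 0.001]
contact_force: [0.2, -0.2, -0.5]
opening: 0.0557
```

```bash
python3 - <<'E'
from h import *
from station import ctrl
o=ctrl.get_obs(); print(o["q"].round(4),o["tool_pos"],o["contact_force"],o["opening"],o["t"])
for n in("scene","top"):
    im=ctrl.get_image(n); np.savez(f"{n}_8.npz",**im)
    crop(im,*((235,150,395,270) if n=="scene" else (285,170,445,305)),5 if n=="scene" else 4,f"pics/{n}8.png")
E
```

```text
[-0.0909 -0.1427  2.0521  0.      1.2316 -0.0739] [0.48775249 0.03003896 0.08772938] [ 0.18999094 -0.1773427  -0.52271108] 0.05574585093897075 14.05
```

View pics/scene8.png

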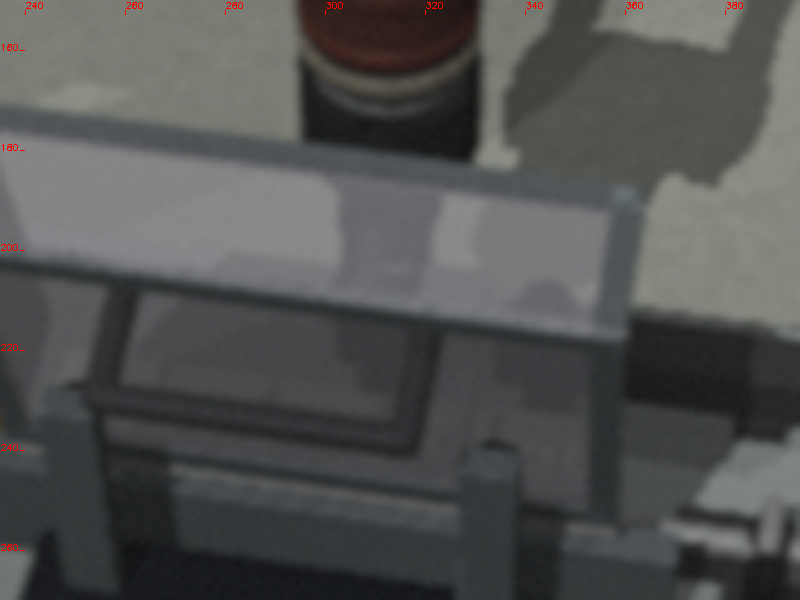

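View pics/top8.png

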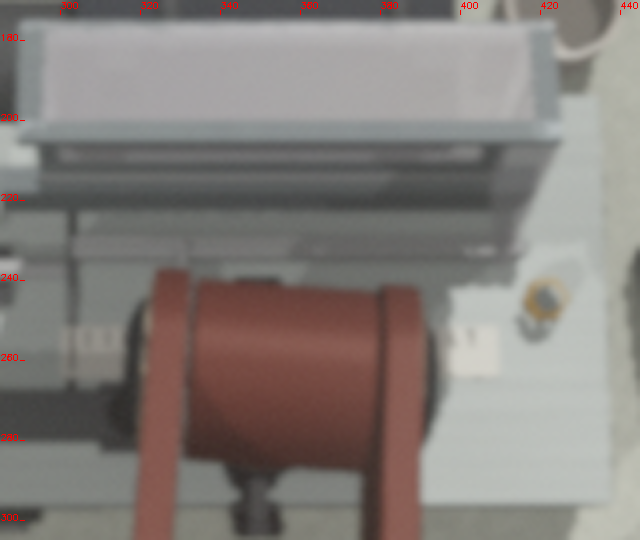

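Emit:
step_arm:
  increments: "0 0 0 0 0 0; 0 0 0 0 0 0; 0 0 0 0 0 0; 0 0 0 0 0 0; 0 0 0 0 0 0; 0 0 0 0 0 0"
  fingers: -1
  newtons: 40

```text
t: 14.65
tool_pos: [0.4885, 0.0299, 0.0885]
tool_rot: [3.141, -0.026, 0.003]
contact_force: [3.1, -0.6, 3.1]
opening: 0.0307
```

Emit:
step_arm:
  increments: "0.02 0 0 0 0 0; 0.02 0 0 0 0 0; 0 0.05 0 0 0 0; 0 0.1 0 0 0 0; 0 0.2 0 0 0 0; 0 0.25 0 0 0 0; 0 0.25 0 0 0 0; 0 0.25 0 0 0 0; 0 0.25 0 0 0 0; 0 0.25 0 0 0 0; 0 0.25 0 0 0 0; 0 0.25 0 0 0 0"

```text
t: 15.65
tool_pos: [0.4877, -0.0224, 0.0885]
tool_rot: [-3.141, 0.026, 0.0]
contact_force: [-0.6, 1.0, 6.5]
opening: 0.0305
```

Emit:
step_arm:
  increments: "0 0.25 0 0 0 0; 0 0.25 0 0 0 0; 0 0.25 0 0 0 0; 0 0.25 0 0 0 0; 0 0.2 0 0 0 0; 0 0.15 0 0 0 0; 0 0.1 0 0 0 0; 0 0.05 0 0 0 0; 0 0 0 0 0 0; 0 0 0 0 0 0; 0 0 0 0 0 0"

```text
t: 16.57
tool_pos: [0.4872, -0.0603, 0.0885]
tool_rot: [3.141, -0.026, 0.0]
contact_force: [-1.0, -0.8, 6.7]
opening: 0.0304
```

```bash
python3 - <<'E'
from h import *
from station import ctrl
o=ctrl.get_obs(); print(o["q"].round(4),o["tool_pos"],o["contact_force"],o["opening"],o["t"],Rs.inv().apply(o["tool_pos"]-np.array([.4885,.0299,.0885])))
for n in("scene","top"):
    im=ctrl.get_image(n); np.savez(f"{n}_9.npz",**im)
    crop(im,*((205,150,365,270) if n=="scene" else (285,170,445,305)),5 if n=="scene" else 4,f"pics/{n}9.png")
E
```

```text
[-2.7440e-01 -1.3780e-01  2.0462e+00 -8.0000e-04  1.2329e+00 -2.5760e-01] [ 0.48715716 -0.06029334  0.08854629] [-0.97986311 -0.75911204  6.67268308] 0.030392790545362786 16.5667 [ 1.90570851e-04 -9.02031318e-02  4.62925895e-05]
```

View pics/scene9.png

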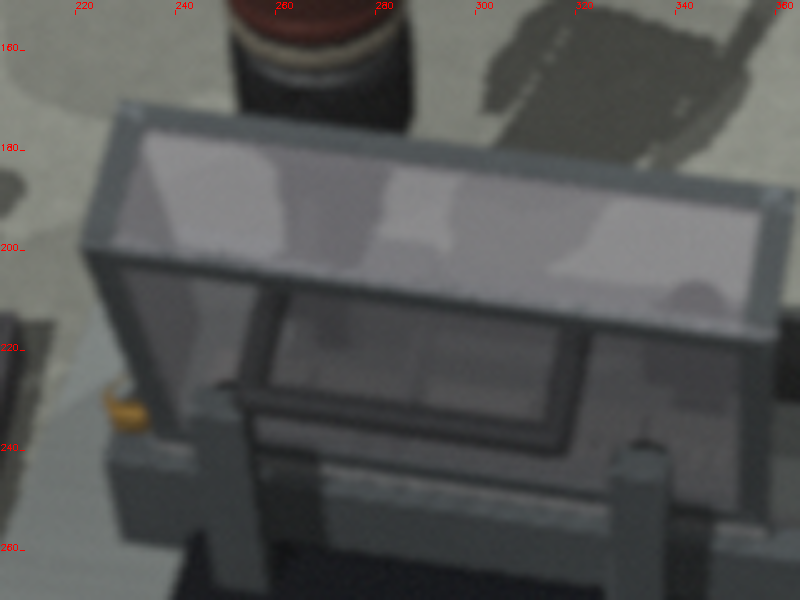

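View pics/top9.png

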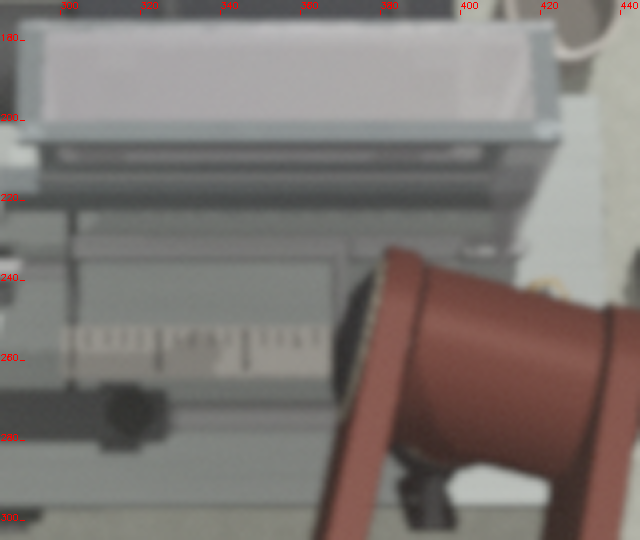

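```bash
python3 - <<'E'
from h import *
a=load("top_6.npz");b=load("top_9.npz")
for nm,im,x0,x1 in(("before",a,320,340),("after",b,358,378)):
    for r0,r1 in((226,232),(236,250),(253,264)):
        g=im["pixels"][r0:r1,x0:x1].mean((0,2)); print(nm,(r0,r1),x0,g.round(0).astype(int))
crop(a,315,220,375,270,8,"pics/fa.png");crop(b,335,220,395,270,8,"pics/fb.png")
E
python3 -c "
import cv2,numpy as np
a=cv2.imread('pics/fa.png');b=cv2.imread('pics/fb.png');c=np.r_[a,b];cv2.imwrite('pics/fab.png',cv2.resize(c,None,fx=.75,fy=.75))"
```

```text
before (226, 232) 320 [122 121 121 121 120 121 121 120 120 120 120 118 117 118 119 121 120 120
 121 121]
before (236, 250) 320 [136 135 135 135 135 135 135 133 128 126 127 124 119 117 117 117 118 118
 118 121]
before (253, 264) 320 [140 143 142 132 122 126 137 139 131 124 125 127 127 129 133 134 134 131
 131 135]
after (226, 232) 358 [112 112 112 112 112 112 112 112 112 112 113 112 112 110 109 110 112 113
 112 113]
after (236, 250) 358 [127 127 127 127 127 127 127 127 125 118 109 109 110 101  89  80  75  73
  75  84]
after (253, 264) 358 [139 138 142 144 143 140 140 142 136 115  79  56  50  50  56  66  79  90
  96  97]
```

View pics/fab.png

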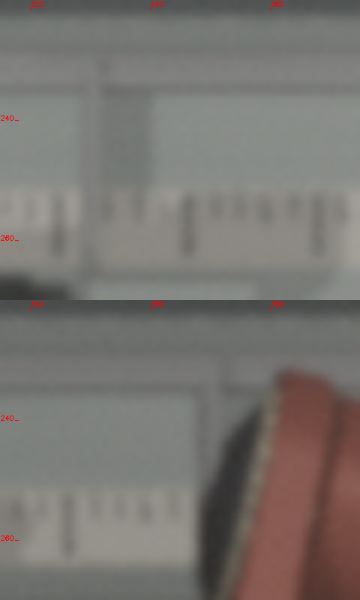

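```bash
python3 - <<'E'
from station import ctrl
o=ctrl.get_obs(); print(o["tool_pos"],o["opening"],o["contact_force"],o["t"])
print(ctrl.finish_job())
E
```

```text
[ 0.48716746 -0.06030168  0.0885512 ] 0.030555145887131055 [-0.58528275 -1.45730245  6.61208823] 16.6667
the job is handed in; nothing more can be done
None
```

The hood is open on its stop, the length stop is drawn out to the 150 mm mark, and I handed the job in at 16.7 s. The gripper is still holding the head with the button squeezed in.

- **Hood:** I swung it up by its handle to about 1.80 rad. A light extra push raised the reaction to about 10 N with no further movement, so it was resting on the bumpers before I let go. The later pictures show it still open.
- **Button:** I gripped the head at 40 N. The opening reads 30.5 mm; the gripper read about 1 mm low on the 12 mm bar, so this fits the 32 mm expected with the button fully in. The stop then slid with under about 1.5 N along its travel, so it was unlocked.
- **Position:** The measured tool travel along the saw was 90.2 mm, against 90 mm wanted. In the top view the flag's edge is at pixel column 367.1 and the 150 mm mark at 367.5. The picture alone gives readings between about 149 and 151 mm, depending on how the edge is read. This fits the tool travel, but it cannot confirm better than about 1 mm.
- **Other items:** I touched nothing else. The nut still stood in the same place in the last scene picture. I did not compare the other loose items again at the end.

No check failed. The closing forces were small, at most about 7 N.

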